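# Load a battery and hold its bayonet cap locked

## Task

Stand the larger of the two battery cells, contact button up, in the battery tube of the grey case, without knocking over the smaller cell. Then fit the bayonet cap: push its two lugs down through the slots against the spring, twist it a quarter turn clockwise (seen from above), and press its flange down flat on the rim of the tube. Do not let go: the program finishes while the gripper is still holding the cap pressed fully home against the spring, so that somebody else can put in the locking screws.

Things in the scene. Friction and masses are not known exactly. Their poses are not given: they have to be found in the camera images.
- case: Grey instrument case fixed to the desk, 69 mm high, with an upright battery tube in its middle topped by an aluminium collar 62 mm across. Origin on the desk on the tube's axis, z up. x runs along the tube's two entry slots. The case's sides stand at 45 degrees to that: 200 mm long along its own direction (1, 1), 150 mm wide along (1, -1).
- mouth (a point): Centre of the tube's mouth on its axis, level with the collar's flat rim, 88 mm above the desk; axes as case. The mouth is a keyhole: a round hole 35 mm across with two opposite slots along +x and -x, each 11.4 mm wide, reaching 26 mm from the axis, in a top plate 6 mm thick.
- chamber (a point): On the tube's axis at the underside of the top plate, 6 mm below the rim; axes as case. From here down is a chamber 52 mm across and 13 mm high in which the cap's lugs can turn, clockwise only, to stops at about a quarter turn.
- pad (a point): Top of the unloaded spring pad on the tube's axis, 69 mm below the rim; fixed to the case, it does not follow the pad. The bore above it, up to the chamber, is round, 35 mm across. The pad pushes up with about 3 N at first, plus 1 N per mm, and can sink 11 mm.
- cell: The larger cell: upright cylinder 32 mm in diameter, 58 mm high, plus a contact button on top 10 mm wide and 3 mm high; 110 to 180 g. Origin at the centre of its underside, z up to the button. Starts standing on the desk. Let go with its foot in the bore, it slides down by itself; on the pad its button is 8 mm below the rim.
- small_cell: A smaller cell that does not belong in the tube: upright cylinder 25 mm in diameter, 47 mm high plus a 3 mm button, standing on the desk. Origin at the centre of its underside, z up.
- cap: Bayonet cap, about 90 g, standing on the desk, grip up. Origin at the centre of its plug's foot, z up. Plug 32 mm across, 16 mm long; at its foot two equal lugs along +x and -x, 7.8 mm wide, 6 mm high, reaching 23.5 mm from the axis, so a half turn makes no difference. Goes in with x along the case's x; locked 90 degrees clockwise from there.
- cap_flange (a point): Centre of the flat underside of the cap's round flange (54 mm across, 6 mm thick), 16 mm above the cap's origin; axes as cap. Going in, the cap meets the button 8 mm before the flange reaches the rim; below 4 mm the lugs can turn. On the rim the spring pushes back about 9 N; left alone when locked, it rises to 4 mm off the rim.
- cap_grip (a point): Centre of the cap's black bar grip, 37 mm above the cap's origin; axes as cap. The bar is 40 mm long along x, 14 mm thick along y, and stands from 22 mm (top of the flange) to 52 mm above the origin.

How it is judged:
On the way, in this order (a step that is already met when the one before it is completed fails the run):
1. the larger cell stands in the tube on the spring pad, button up (horizontal distance between cell and mouth below 0.005 m and z of cell in the frame of mouth below -0.06 m and angle between cell's own z axis and vertical below 0.15 rad), for 0.2 s.
2. the cap is pushed in, its lugs along the slots and below the top plate (all of step 1 and z of cap_flange in the frame of mouth below 0.0045 m and horizontal distance between cap_flange and mouth below 0.005 m and angle between the x axis of cap and the x axis of case, either way round below 0.4 rad).
At the end, for the whole second after the job is handed in: Larger cell in the tube, button up (within 5 mm of the axis, foot over 60 mm below the rim). Cap a quarter turn from the slots within 15 degrees, within 4 mm of the axis, upright, still, held by the fingers (over 4 N), its flange pressed to within 2 mm of the rim against the spring (all of step 1 and z of cap_flange in the frame of mouth below 0.002 m and horizontal distance between cap_flange and mouth below 0.004 m and angle between cap's own z axis and vertical below 0.1 rad and angle between the x axis of cap and the y axis of case, either way round below 0.26 rad and contact force between the fingers and cap above 4 N and linear speed of cap below 0.02 m/s); the arm keeps its last pose, push and grip.
It fails at once if the smaller cell is knocked over (angle between small_cell's own z axis and vertical above 0.5 rad).
It also fails if it takes over 61 s, if anything falls off the work surface, if the arm or the gripper's body presses on something with over 40 N, if the wrist force passes 120 N, or if a joint passes its speed limit or range.

## Robot

A 6-joint arm with a two-finger parallel gripper is mounted at the origin on the work surface. World frame = base frame: x ahead of the robot, y to its left, z up, the work surface at z = 0. Lengths are in m, angles in rad, forces in N, time in s.
With the tool pointing down it reaches from about 0.25 to 0.725 m from the base axis. Payload 4 kg.
Tool frame: the origin (TCP) lies on the centre line of the jaws, within the pads' length; the fingertips stand 11 mm ahead of it and the grasp point (between the pads) lies 8 mm behind it (bot.nose_length is the distance from the TCP to the fingertips, in m); z points along the fingers, y is the direction in which the jaws open and shut (so a half turn about z gives the same grasp; the last joint's range is limited). The gripper opens to 85 mm and grips with 20 to 120 N. Pads are 22 mm wide; open, the fingers measure 114 mm over their backs; the gripper's body (76 mm by 85 mm) begins 54 mm behind the grasp point. The pads swing forward as they close: fully open they stand 13 mm farther back than shut.
Start: joints at [1.271, 0.241, 0.005, 1.335, 0, 1.571], TCP at [0.148, 0.478, 0.242] pointing down, gripper open.
Joint ranges: [-2.72, 2.72], [-1.05, 1.87], [-1.09, 1.28], [-1.99, 2.15], [-1.42, 1.44], [-3.14, 3.14]. Speed limits (rad/s): [2.79, 2.79, 3.14, 3.14, 3.14, 3.14].

## Interface

Orientations are given as a unit quaternion [x, y, z, w].
In Python, from workcell import bot gives the robot as it stands.
- The arm moves only by the tool play_rows, never from a script. Its argument "plan" is one flat list of numbers, 6 for each row, row after row: the shift along the tool's x, y, z in mm, then the turn, a rotation vector about the tool's x, y, z in rad. A call has 1 to 20 rows; each row shifts and turns the commanded pose from where the row before left it, along the tool's axes as they then stand; what a row does not reach is not made up. A row lasts 1/8 s, in which the tool goes at most 62.5 mm and 10.7 degrees, less where a joint would pass 70% of its speed; a pose out of reach is approached as far as the arm can. A call with a gripper value outside its range is refused whole. "hand" is the opening in per cent of the stroke, from 0 (shut) to 100 (fully open), set as the call begins (left out, the last holds). The fingers move at their own pace and stop on an object; the grip force is fixed at half the most. Time passes only in rows, so rows that do not move let the fingers close. It gives the time, the measured TCP pose, the force and the opening at its end, in the units of the state.
- bot.get_obs(): the state, without advancing time (a new reading comes with each control period).
- bot.camera(name): name is "side" or "top" or "wrist"; returns a dict with "frame" (480x640x3 uint8, blue, green, red), "range_z" (480x640 float32, m along the optical axis (not along the pixel's ray), 0 where there is no reading), "K" (3x3 intrinsics, pixels), "cam_to_world" (4x4, takes a point from camera to world coordinates). Camera axes: x right, y down, z forward; pixel columns grow to the right and rows downward; lengths in m; the calibration is good to about 2 mm. The wrist camera is an equidistant fisheye: a pixel r from the principal point sees the ray r / f radians off the axis. A picture is of the moment at which its call begins.
- bot.job_done(): hands the job in, once; it reports no verdict.
Trained networks look in the newest picture that a camera, given by its name, has taken for a name from the list of things; names that differ only in an ending like _2 or _b are one class to them, and where a whole thing is asked for, a point or a joint stands for the part that bears it (a point fixed in the world has none). Each returns a list of dicts, best first, with "p" (0 to 1); they miss things now and then, are a little off and sometimes report something else, mostly with a low value. They report only what shows in the picture. A call takes as long as a camera call.
- bot.outline_of(query, camera): "mask" (480x640 bool, what is visible of it) and "point" ([row, column] in pixels, amid what is visible of it).
The state is a dict: "clock": time; "joint_pos": joint angles; "joint_vel": joint speeds; "tau": joint torques, N m; "eef_pos": TCP position; "tool_rot": TCP orientation; "ft_force": force on the tool from outside, world axes, zero at the start; "ft_torque": the same for the moment, N m; "grip_width": finger opening in m.
Only numpy, scipy, OpenCV 4.12 (cv2) and the standard library are available. Lean on these libraries where they do the work, as an engineer would, in place of code of your own. Each camera call takes 0.05 s, during which the arm holds its last target.

## Working session

There is one attempt and no reset: what is moved stays moved. The work goes in short steps, Python scripts to look and compute and a tool call to move; the robot and the scene stay as the last step left them, time stands still between calls to the robot, and variables do not carry over. Pictures are saved under pics/ and viewed, and the job is handed in when it is done.

Besides the shell and the picture viewer there is one more tool, called as name(argument=value, ...), one argument or row to a line, values as JSON. play_rows: Moves the arm, as the interface text tells. Its arguments: {"type":"object","properties":{"plan":{"type":"array","items":{"type":"number"}},"hand":{"type":"number"}},"required":["plan"]}

```bash
mkdir -p pics; ls; cat > h.py <<'E'
import numpy as np, cv2
from workcell import bot
from scipy.spatial.transform import Rotation as R
def cloud(c):
    z=c["range_z"];K=c["K"];h,w=z.shape
    u,v=np.meshgrid(np.arange(w),np.arange(h))
    P=np.stack([(u-K[0,2])/K[0,0]*z,(v-K[1,2])/K[1,1]*z,z,np.ones_like(z)],-1)
    return (P@c["cam_to_world"].T)[...,:3]
E
python3 - <<'E'
from h import *
o=bot.get_obs();print({k:np.round(v,3) for k,v in o.items()}, bot.nose_length)
for n in ["top","side"]:
    c=bot.camera(n);cv2.imwrite(f"pics/{n}0.png",c["frame"])
    P=cloud(c);print(n,c["K"].round(1).tolist(),c["cam_to_world"].round(3).tolist())
    for q in ["case","cell","small_cell","cap","cap_grip","mouth"]:
        for d in bot.outline_of(q,n)[:3]:
            m=d["mask"]&(c["range_z"]>0)
            pts=P[m];zt=np.percentile(pts[:,2],98) if len(pts) else 0
            t=pts[pts[:,2]>zt-0.006] if len(pts) else pts
            print(n,q,round(d["p"],2),np.round(d["point"]),m.sum(),t.mean(0).round(4) if len(t) else None,round(float(zt),4))
E
```

```text
pics
{'clock': np.float64(0.0), 'joint_pos': array([ 1.271,  0.241,  0.004,  1.335, -0.   ,  1.571]), 'joint_vel': array([-0.   ,  0.   ,  0.001, -0.   , -0.001,  0.   ]), 'tau': array([ 1.0000e-03, -3.7232e+01,  2.5241e+01,  1.7000e-02,  0.0000e+00,
        0.0000e+00]), 'eef_pos': array([0.147, 0.477, 0.241]), 'tool_rot': array([ 0.149,  0.989, -0.001, -0.   ]), 'ft_force': array([-0.544,  0.445, -0.708]), 'ft_torque': array([ 0.059,  0.015, -0.008]), 'grip_width': np.float64(0.085)} 0.011
top [[603.2, 0.0, 321.2], [0.0, 603.2, 246.7], [0.0, 0.0, 1.0]] [[0.006, -0.987, 0.161, 0.373], [-1.0, -0.003, 0.022, -0.097], [-0.021, -0.161, -0.987, 1.123], [0.0, 0.0, 0.0, 1.0]]
top case 0.92 [259. 169.] 10588 [0.5305 0.1952 0.0871] 0.0879
top case 0.61 [287. 353.] 158 [ 0.4777 -0.1319  0.0484] 0.0525
top cell 0.8 [284. 486.] 398 [ 0.4876 -0.3692  0.0585] 0.0619
top cell 0.38 [297. 406.] 684 [ 0.4538 -0.2309  0.0519] 0.0547
top small_cell 0.75 [288. 354.] 162 [ 0.4777 -0.1321  0.0484] 0.0525
top cap 0.79 [299. 406.] 656 [ 0.4538 -0.2309  0.0519] 0.0547
top cap_grip 0.71 [301. 408.] 658 [ 0.4538 -0.2309  0.0519] 0.0547
top mouth 0.77 [258. 174.] 10837 [0.5305 0.1952 0.0871] 0.0879
side [[584.7, 0.0, 319.6], [0.0, 584.7, 241.7], [0.0, 0.0, 1.0]] [[-0.977, -0.101, 0.186, 0.353], [-0.211, 0.524, -0.825, 0.678], [-0.014, -0.845, -0.534, 0.594], [0.0, 0.0, 0.0, 1.0]]
side case 0.45 [407. 275.] 20446 [0.529  0.199  0.0888] 0.0896
side cell 0.74 [199. 369.] 456 [ 0.4859 -0.3654  0.0595] 0.062
side small_cell 0.97 [268. 352.] 407 [ 0.4762 -0.1294  0.0486] 0.0512
side cap 0.58 [238. 373.] 724 [ 0.4522 -0.228   0.0526] 0.0544
side cap_grip 0.85 [237. 377.] 655 [ 0.4523 -0.2276  0.0525] 0.0544
side mouth 0.67 [266. 356.] 447 [ 0.4761 -0.1294  0.0484] 0.0509
side mouth 0.63 [408. 275.] 20459 [0.529  0.199  0.0888] 0.0896
```

```bash
python3 - <<'E'
import cv2
a=cv2.imread("pics/top0.png")
cv2.imwrite("pics/t1.png",cv2.resize(a[180:340,80:280],None,fx=4,fy=3.75,interpolation=cv2.INTER_CUBIC)[:600])
cv2.imwrite("pics/t2.png",cv2.resize(a[240:340,330:530],None,fx=4,fy=4,interpolation=cv2.INTER_CUBIC))
E
```

```text
(no output)
```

View pics/top0.png

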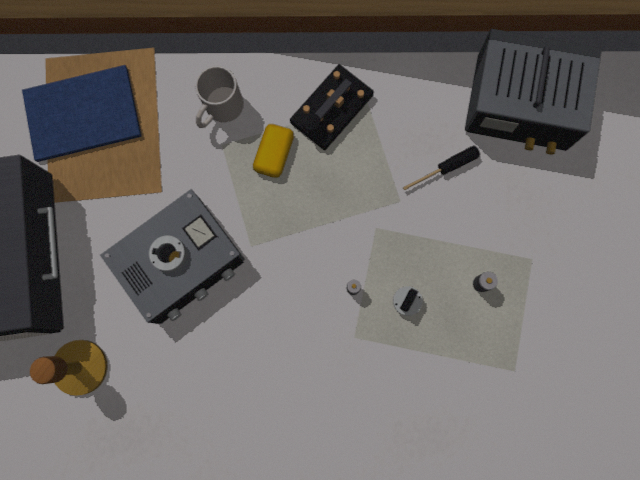

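View pics/side0.png

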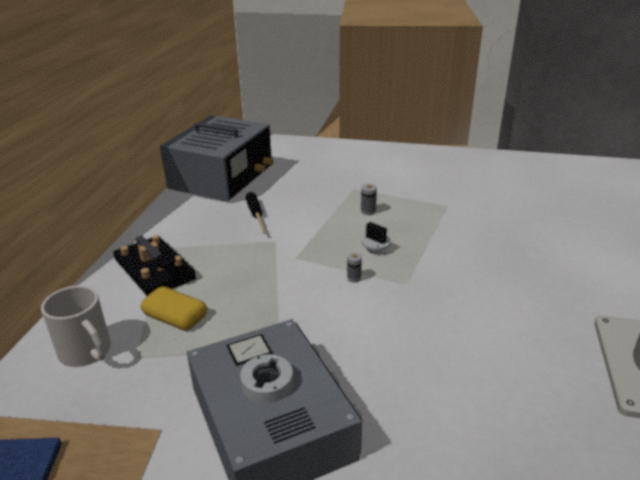

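```bash
sleep 0
```

```text
(no output)
```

Top image: collar at (167,253), small cell (353,288), cap (406,300), cell (486,282). A closer look follows.

View pics/t1.png

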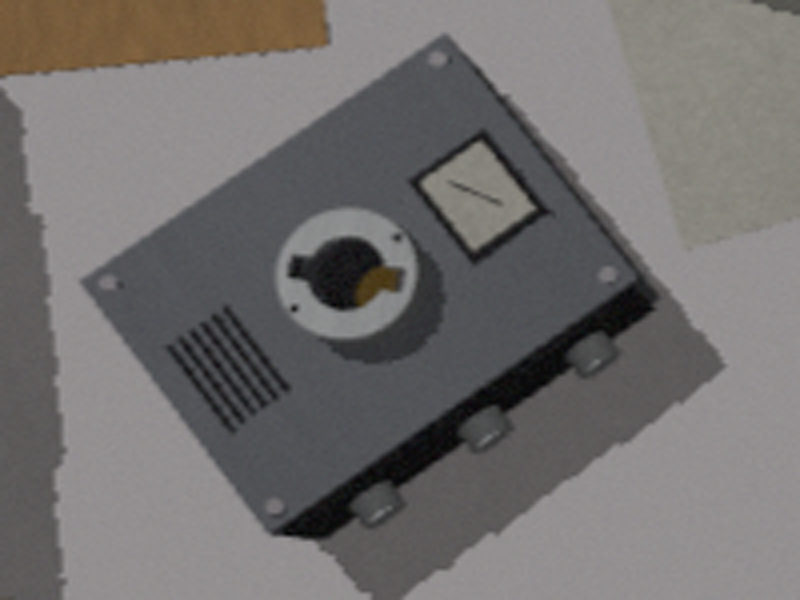

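View pics/t2.png

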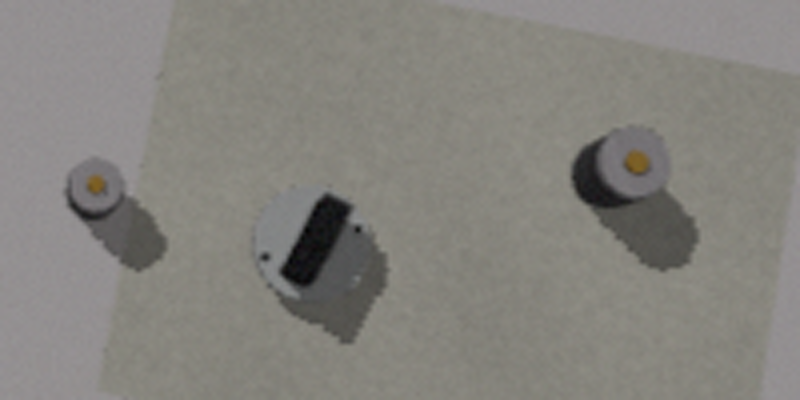

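```bash
python3 - <<'E'
from h import *
for n in ["top","side"]:
    c=bot.camera(n);P=cloud(c);f=c["frame"].astype(int)
    # case top plane rect
    reg=(abs(P[...,0]-.53)<.16)&(abs(P[...,1]-.2)<.16)
    m=reg&(abs(P[...,2]-.069)<.006)
    print(n,"case rect",cv2.minAreaRect(P[m][:,:2].astype(np.float32)))
    m=reg&(P[...,2]>.081)&(P[...,2]<.095)
    pts=P[m][:,:2].astype(np.float32)
    print("collar circ",cv2.minEnclosingCircle(pts), np.median(P[m][:,2]),m.sum())
    h=cv2.convexHull(pts); print("ellipse",cv2.fitEllipse(h))
    for q in ["cap","cell","small_cell"]:
        d=bot.outline_of(q,n)[0];mm=d["mask"]&(c["range_z"]>0)
        print(q,"z",np.percentile(P[mm][:,2],[2,50,98]).round(4))
    # cap bar
    reg=(abs(P[...,0]-.453)<.035)&(abs(P[...,1]+.229)<.035)&(P[...,2]>.044)
    pts=P[reg][:,:2].astype(np.float32);print("bar",cv2.minAreaRect(pts),len(pts))
    reg=(abs(P[...,0]-.453)<.035)&(abs(P[...,1]+.229)<.035)&(P[...,2]>.014)&(P[...,2]<.028)
    pts=P[reg][:,:2].astype(np.float32);print("flange",cv2.minEnclosingCircle(pts),len(pts))
    reg=(abs(P[...,0]-.487)<.03)&(abs(P[...,1]+.367)<.03)&(P[...,2]>.05)
    pts=P[reg][:,:2].astype(np.float32);print("cell",cv2.minEnclosingCircle(pts),len(pts))
E
```

```text
top case rect ((0.5293006300926208, 0.19465413689613342), (0.1557173877954483, 0.2008618414402008), 37.32505416870117)
collar circ ((0.5304040908813477, 0.19593733549118042), 0.03220214322209358) 0.08720784993726916 668
ellipse ((0.5308906435966492, 0.19535572826862335), (0.06193700060248375, 0.063492551445961), 141.55068969726562)
cap z [0.0169 0.023  0.054 ]
cell z [0.0031 0.056  0.0624]
small_cell z [0.0133 0.0463 0.0511]
bar ((0.45425906777381897, -0.23106880486011505), (0.014454214833676815, 0.039727333933115005), 63.04375076293945) 185
flange ((0.4541679322719574, -0.2311355620622635), 0.02697204239666462) 482
cell ((0.48779794573783875, -0.3695099353790283), 0.016415823251008987) 265
side case rect ((0.5281683802604675, 0.19457793235778809), (0.1548061966896057, 0.2036815881729126), 37.42430877685547)
collar circ ((0.530284583568573, 0.19662705063819885), 0.0325087234377861) 0.08903658801235703 1327
ellipse ((0.5299254059791565, 0.19641610980033875), (0.06209574267268181, 0.06408917903900146), 28.46857261657715)Traceback (most recent call last):
  File "<stdin>", line 13, in <module>
IndexError: list index out of range
```

play_rows(
  plan=[0,0,-5,0,0,-0.15,0,0,-5,0,0,-0.15,-42,-32,0,0,0,0,-42,-32,0,0,0,0,-42,-32,0,0,0,0,-42,-32,0,0,0,0,-42,-32,0,0,0,0,-42,-32,0,0,0,0,-42,-32,0,0,0,0,-42,-32,0,0,0,0,-42,-25,0,0,0,0,0,0,0,0,0,0,0,0,0,0,0,0],
)

```text
clock: 2.62
eef_pos: [0.5254, 0.1967, 0.2519]
tool_rot: [0.0, 1.0, -0.0, -0.001]
ft_force: [1.2, -0.5, -1.0]
grip_width: 0.0856
```

```bash
cat >> h.py <<'E'
def st():
    o=bot.get_obs();x=R.from_quat(o["tool_rot"]).as_matrix()
    print("t",round(float(o["clock"]),2),"pos",o["eef_pos"].round(4),"yaw",np.degrees(np.arctan2(x[1,0],x[0,0])).round(2),"z",x[:,2].round(4),"F",o["ft_force"].round(2),"w",round(float(o["grip_width"]),4),"q",o["joint_pos"].round(2))
def pix2z(c,u,v,zw):
    "fisheye pixel -> world point at height zw"
    K=c["K"];a=np.array([(u-K[0,2])/K[0,0],(v-K[1,2])/K[1,1]]);r=np.hypot(*a)
    d=np.r_[a/r*np.sin(r),np.cos(r)] if r>0 else np.array([0,0,1.])
    T=c["cam_to_world"];d=T[:3,:3]@d;p=T[:3,3]
    return p+d*(zw-p[2])/d[2]
def world2pix(c,P):
    T=c["cam_to_world"];q=T[:3,:3].T@(np.asarray(P)-T[:3,3]);K=c["K"]
    r=np.hypot(q[0],q[1]);th=np.arctan2(r,q[2])
    return K[0,2]+K[0,0]*th*q[0]/r,K[1,2]+K[1,1]*th*q[1]/r
E
python3 - <<'E'
from h import *
st();c=bot.camera("wrist");cv2.imwrite("pics/w1.png",c["frame"])
print(c["K"],c["cam_to_world"].round(4)); print(world2pix(c,[.53,.196,.088]))
E
```

```text
t 2.62 pos [0.5254 0.1967 0.2519] yaw 179.99 z [-0.0012 -0.     -1.    ] F [ 1.16 -0.53 -1.  ] w 0.0856 q [0.36 0.36 0.2  1.41 0.   0.36]
[[371.64829954   0.         316.54223269]
 [  0.         371.64829954 236.16464425]
 [  0.           0.           1.        ]] [[-3.000e-04  9.564e-01  2.921e-01  4.498e-01]
 [ 1.000e+00  4.000e-04 -1.000e-04  1.970e-01]
 [-2.000e-04  2.921e-01 -9.564e-01  3.835e-01]
 [ 0.000e+00  0.000e+00  0.000e+00  1.000e+00]]
(np.float64(315.39533889866095), np.float64(224.438225418822))
```

View pics/w1.png

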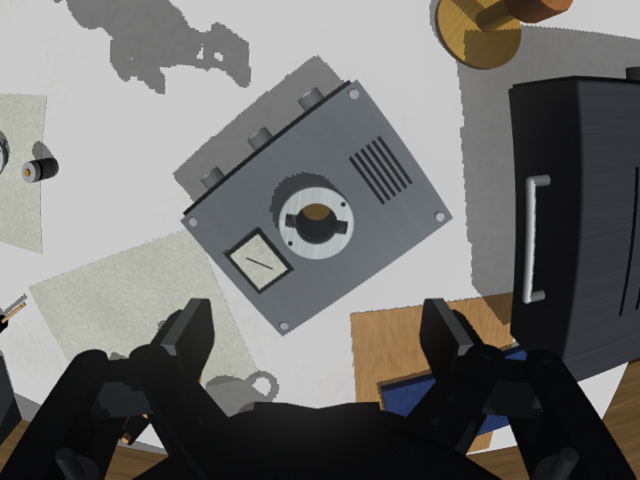

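Wrist view: collar at (317,222), slots near-horizontal, fingertips at (200,320) and (435,320). I'll rectify it to the rim plane.

```bash
cat >> h.py <<'E'
def ortho(c,cx,cy,zw,half=0.045,n=600):
    g=(np.arange(n)+.5)/n*2*half-half
    # image right = -Y, down = -X
    X=cx-g[:,None]+0*g[None];Y=cy-g[None]+0*g[:,None]
    T=c["cam_to_world"];W=np.stack([X,Y,np.full_like(X,zw)],-1)-T[:3,3]
    q=W@T[:3,:3];K=c["K"];r=np.hypot(q[...,0],q[...,1])+1e-12;th=np.arctan2(r,q[...,2])
    u=(K[0,2]+K[0,0]*th*q[...,0]/r).astype(np.float32);v=(K[1,2]+K[1,1]*th*q[...,1]/r).astype(np.float32)
    return cv2.remap(c["frame"],u,v,cv2.INTER_CUBIC)
E
python3 - <<'E'
from h import *
c=bot.camera("wrist");im=ortho(c,.53,.196,.088);cv2.imwrite("pics/o1.png",im)
g=cv2.cvtColor(im,cv2.COLOR_BGR2GRAY)
m=(g>135).astype(np.uint8);n,l,s,ce=cv2.connectedComponentsWithStats(m)
k=1+np.argmax(s[1:,4]);pts=np.argwhere(l==k)[:,::-1].astype(np.float32)
print(s[k],np.percentile(g,[10,50,75,90]))
h=cv2.convexHull(pts);e=cv2.fitEllipse(h);print(e);px=.09/600
print("center",.53-(e[0][1]-300)*px,.196-(e[0][0]-300)*px,"d",np.array(e[1])*px)
E
```

```text
[   90    97   413   411 79617] [ 47. 104. 152. 180.]
((296.2698059082031, 301.9165344238281), (411.5326843261719, 412.4613342285156), 89.45350646972656)
center 0.5297125198364258 0.19655952911376953 d [0.0617299 0.0618692]
```

View pics/o1.png

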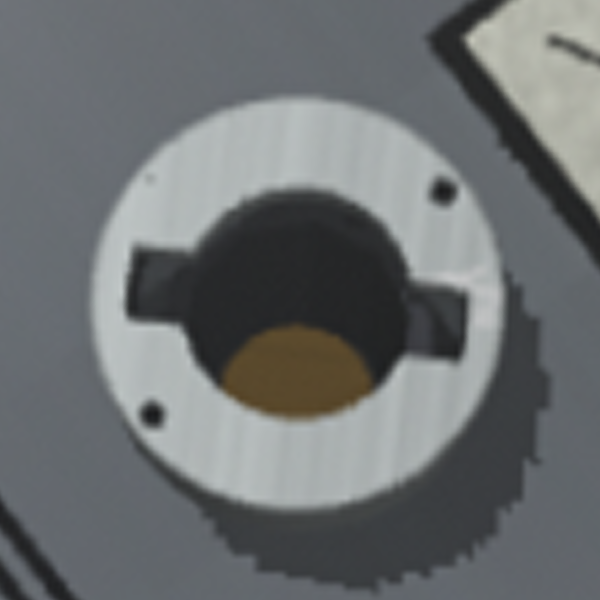

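play_rows(
  plan=[3.5,-47,2,0,0,0,3.5,-47,2,0,0,0,3.5,-47,2,0,0,0,3.5,-47,2,0,0,0,3.5,-47,2,0,0,0,3.5,-47,2,0,0,0,3.5,-47,2,0,0,0,3.5,-47,2,0,0,0,3.5,-47,3,0,0,0,3.5,-47,3,0,0,0,3.5,-47,3,0,0,0,3.5,-47,3,0,0,0,0,0,0,0,0,0,0,0,0,0,0,0],
)

```text
clock: 4.47
eef_pos: [0.484, -0.366, 0.2244]
tool_rot: [-0.001, 1.0, 0.0, -0.0]
ft_force: [0.0, 0.1, 0.6]
grip_width: 0.0855
```

```bash
python3 - <<'E'
from h import *
st();c=bot.camera("wrist");cv2.imwrite("pics/w2.png",c["frame"])
im=ortho(c,.488,-.369,.058);cv2.imwrite("pics/o2.png",im)
im=ortho(c,.454,-.230,.052);cv2.imwrite("pics/o2c.png",im)
E
```

```text
t 4.47 pos [ 0.484  -0.366   0.2244] yaw -179.92 z [-2.e-04  7.e-04 -1.e+00] F [0.   0.14 0.63] w 0.0855 q [-0.65  0.46  0.28  1.39  0.   -0.65]
```

View pics/w2.png

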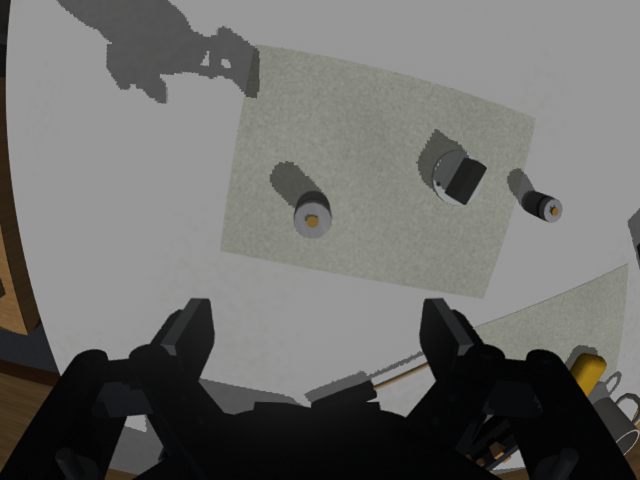

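View pics/o2.png

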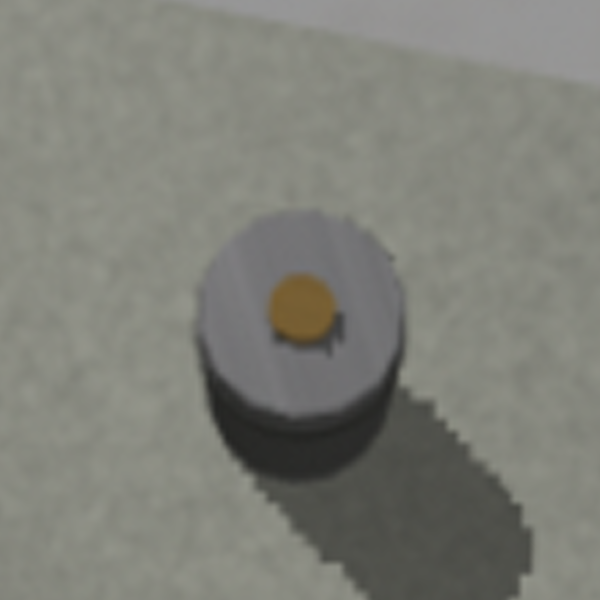

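play_rows(
  plan=[-1,-1.5,40,0,0,0,-1,-1.5,40,0,0,0,0,0,35,0,0,0,0,0,30,0,0,0,0,0,20,0,0,0,0,0,12,0,0,0,0,0,4,0,0,0,0,0,0,0,0,0],
)

```text
clock: 5.52
eef_pos: [0.4864, -0.37, 0.044]
tool_rot: [-0.0, 1.0, -0.0, 0.0]
ft_force: [-0.8, 0.2, 0.5]
grip_width: 0.0856
```

play_rows(
  plan=[0,0,0,0,0,0,0,0,0,0,0,0,0,0,0,0,0,0,0,0,0,0,0,0,0,0,0,0,0,0,0,0,0,0,0,0,0,0,0,0,0,0,0,0,0,0,0,0],
  hand=0,
)

```text
clock: 6.52
eef_pos: [0.4861, -0.3704, 0.0439]
tool_rot: [-0.0, 1.0, -0.0, 0.0]
ft_force: [-1.5, 1.5, 6.4]
grip_width: 0.0301
```

```bash
python3 - <<'E'
from h import *
st();c=bot.camera("side");cv2.imwrite("pics/s3.png",cv2.resize(c["frame"][120:320,280:480],None,fx=3,fy=3,interpolation=cv2.INTER_CUBIC))
E
```

```text
t 6.53 pos [ 0.4861 -0.3704  0.0439] yaw -179.99 z [ 7.e-04 -6.e-04 -1.e+00] F [-1.45  1.47  6.41] w 0.0301 q [-0.65  0.6   0.02  0.99 -0.   -0.65]
```

View pics/s3.png

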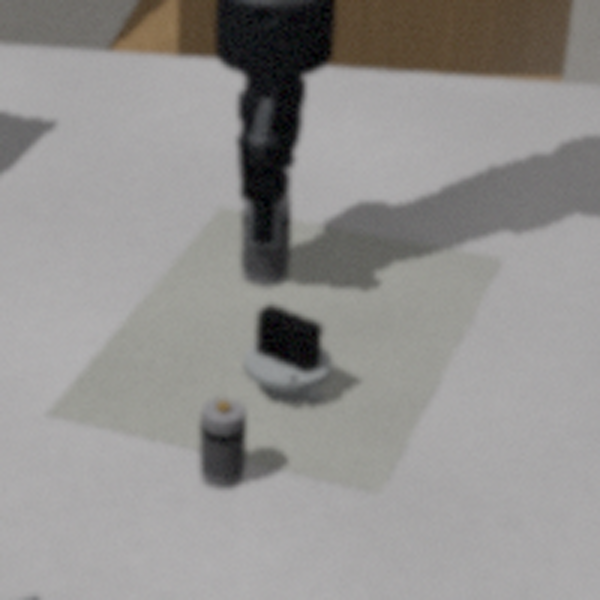

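play_rows(
  plan=[0,0,-15,0,0,0,0,0,-35,0,0,0,0,0,-45,0,0,0,0,0,-33,0,0,0,0,0,0,0,0,0],
)

```text
clock: 7.2
eef_pos: [0.4875, -0.3716, 0.1751]
tool_rot: [-0.0, 1.0, -0.002, 0.003]
ft_force: [0.4, 0.5, -1.9]
grip_width: 0.0301
```

play_rows(
  plan=[-2,25,0,0,0,0,-3,44,0,0,0,0,-4,50,0,0,0,0,-4,50,0,0,0,0,-4,50,0,0,0,0,-4,50,0,0,0,0,-4,50,0,0,0,0,-4,50,0,0,0,0,-4,50,0,0,0,0,-4,50,0,0,0,0,-3.5,50,0,0,0,0,-2,33,0,0,0,0,-1,15,0,0,0,0,0,0,0,0,0,0,0,0,0,0,0,0],
)

```text
clock: 9.07
eef_pos: [0.5289, 0.1954, 0.1708]
tool_rot: [0.001, 1.0, -0.001, -0.001]
ft_force: [-0.3, -0.4, -1.5]
grip_width: 0.0302
```

```bash
python3 - <<'E'
from h import *
st();c=bot.camera("side");cv2.imwrite("pics/s4.png",cv2.resize(c["frame"][250:450,170:370],None,fx=3,fy=3,interpolation=cv2.INTER_CUBIC))
c=bot.camera("wrist");cv2.imwrite("pics/w4.png",c["frame"])
E
```

```text
t 9.07 pos [0.5289 0.1954 0.1708] yaw 179.93 z [-0.0011 -0.001  -1.    ] F [-0.35 -0.39 -1.46] w 0.0302 q [ 0.35  0.41  0.05  1.22 -0.    0.36]
```

View pics/s4.png

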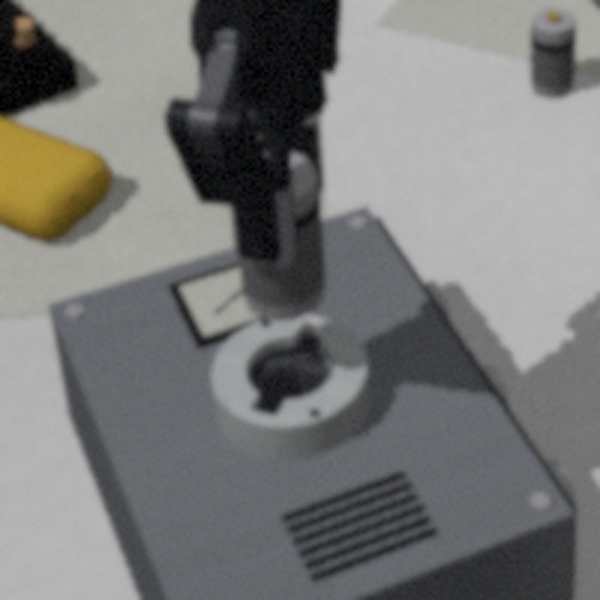

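View pics/w4.png

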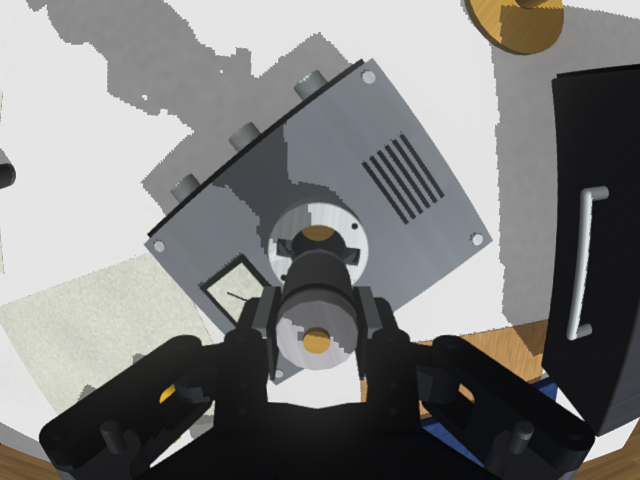

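Cell held upright above and slightly behind the mouth. I'll average the readings to separate noise from tracking error.

```bash
python3 - <<'E'
from h import *
A=[]
for i in range(6):
    c=bot.camera("wrist");A.append(bot.get_obs()["eef_pos"])
A=np.array(A);print(A.round(4))
# verify cell top in wrist
print(world2pix(c,[.5297,.1966,.088]))
im=ortho(c,.53,.196,.088);cv2.imwrite("pics/o4.png",im)
im=ortho(c,.53,.196,.1708-.0439+.058);cv2.imwrite("pics/o4c.png",im)
E
```

```text
[[0.5293 0.1954 0.1714]
 [0.5293 0.1956 0.1715]
 [0.5294 0.1958 0.1715]
 [0.5294 0.196  0.1715]
 [0.5294 0.1962 0.1715]
 [0.5293 0.1963 0.1715]]
(np.float64(316.7810954028226), np.float64(251.83230000191452))
```

View pics/o4.png

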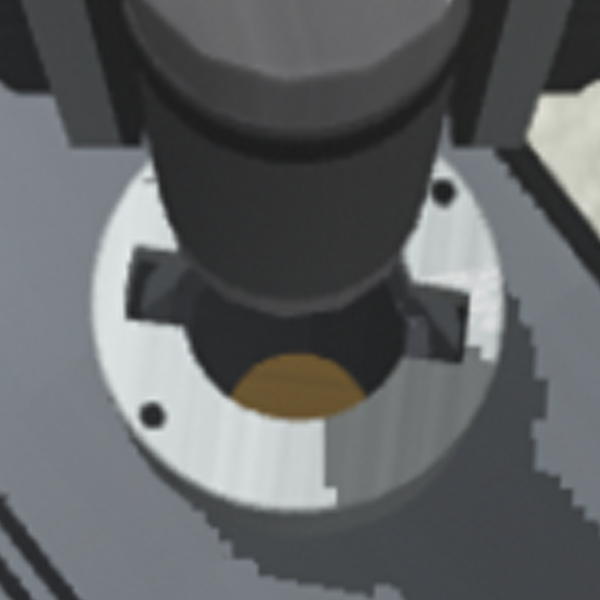

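View pics/o4c.png

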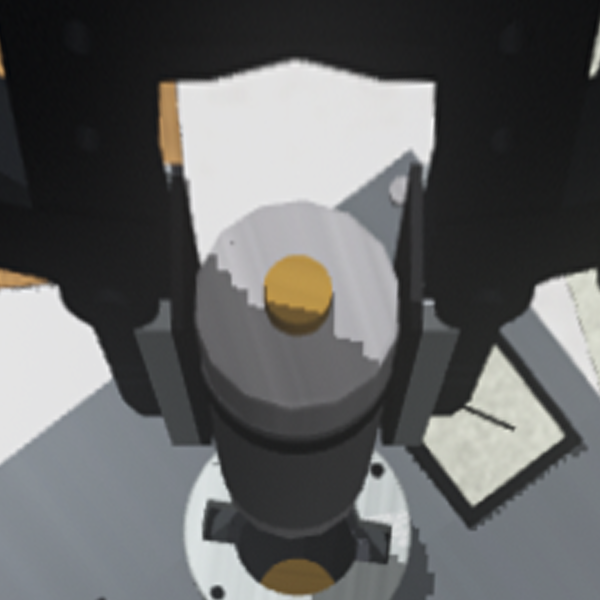

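play_rows(
  plan=[0,0.3,18,0,0,0,0,0,14,0,0,0,0,0,5,0,0,0,0,0,3,0,0,0,0,0,3,0,0,0,0,0,2,0,0,0,0,0,0,0,0,0],
)

```text
clock: 10.35
eef_pos: [0.5293, 0.1971, 0.1264]
tool_rot: [-0.0, 1.0, 0.0, 0.0]
ft_force: [0.1, 0.4, -1.4]
grip_width: 0.0305
```

Foot is about 5 mm below the rim with no contact force. Continuing.

play_rows(
  plan=[0,0,3,0,0,0,0,0,3,0,0,0,0,0,3,0,0,0,0,0,2,0,0,0,0,0,0,0,0,0],
)

```text
clock: 10.98
eef_pos: [0.5291, 0.197, 0.115]
tool_rot: [-0.0, 1.0, -0.0, -0.0]
ft_force: [0.2, 0.1, -1.9]
grip_width: 0.0299
```

play_rows(
  plan=[0,0,2,0,0,0,0,0,2,0,0,0,0,0,2,0,0,0,0,0,2,0,0,0,0,0,1.5,0,0,0,0,0,0,0,0,0],
)

```text
clock: 11.72
eef_pos: [0.5291, 0.197, 0.1056]
tool_rot: [-0.0, 1.0, -0.0, -0.0]
ft_force: [0.4, 0.4, -1.4]
grip_width: 0.0302
```

play_rows(
  plan=[0,0,0,0,0,0,0,0,0,0,0,0,0,0,0,0,0,0,0,0,0,0,0,0,0,0,-10,0,0,0,0,0,-35,0,0,0,0,0,-45,0,0,0,0,0,-45,0,0,0,0,0,-10,0,0,0,0,0,0,0,0,0],
  hand=100,
)

```text
clock: 12.98
eef_pos: [0.5296, 0.1972, 0.2518]
tool_rot: [-0.0, 1.0, 0.0, 0.001]
ft_force: [0.2, 0.1, 0.2]
grip_width: 0.0854
```

```bash
python3 - <<'E'
from h import *
st();c=bot.camera("wrist");cv2.imwrite("pics/o5.png",ortho(c,.53,.196,.088))
c=bot.camera("top");P=cloud(c);m=(np.hypot(P[...,0]-.5305,P[...,1]-.196)<.012);print(np.sort(P[m][:,2]).round(3))
E
```

```text
t 12.97 pos [0.5296 0.1972 0.2518] yaw -179.99 z [ 1.9e-03  7.0e-04 -1.0e+00] F [0.18 0.08 0.19] w 0.0854 q [0.36 0.37 0.2  1.41 0.   0.36]
[0.07  0.072 0.073 0.073 0.073 0.074 0.074 0.074 0.074 0.074 0.074 0.074
 0.074 0.074 0.074 0.074 0.075 0.075 0.075 0.075 0.075 0.075 0.075 0.075
 0.075 0.075 0.075 0.075 0.075 0.075 0.075 0.076 0.076 0.076 0.076 0.076
 0.076 0.076 0.076 0.076 0.076 0.076 0.076 0.076 0.076 0.076 0.076 0.076
 0.076 0.076 0.076 0.076 0.076 0.076 0.076 0.076 0.076 0.077 0.077 0.077
 0.077 0.077 0.077 0.077 0.077 0.077 0.077 0.077 0.077 0.077 0.077 0.077
 0.077 0.077 0.077 0.077 0.077 0.077 0.077 0.077 0.077 0.077 0.077 0.078
 0.078 0.078 0.078 0.078 0.078 0.078 0.078 0.078 0.078 0.078 0.078 0.078
 0.078 0.078 0.078 0.078 0.078 0.078 0.078 0.078 0.078 0.078 0.079 0.079
 0.079 0.079 0.079 0.079 0.079 0.079 0.079 0.079 0.079 0.079 0.079 0.079
 0.079 0.08  0.08  0.08  0.08  0.08  0.08  0.08  0.081 0.081 0.081 0.081
 0.081 0.081 0.081 0.081 0.081 0.082 0.082 0.082 0.082]
```

View pics/o5.png

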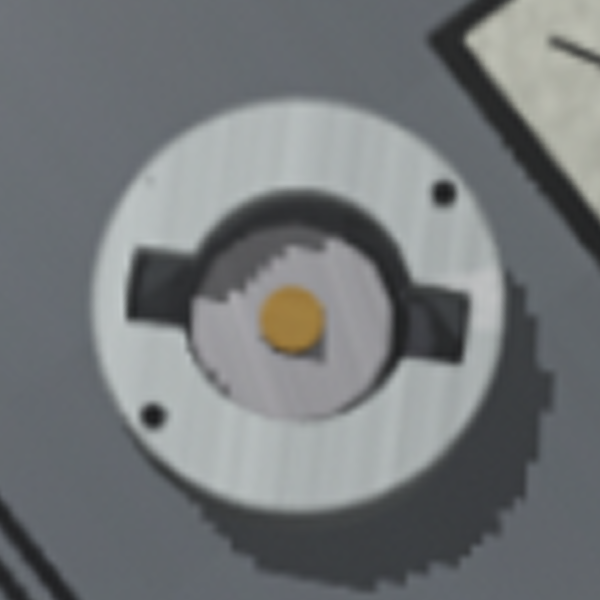

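Cell seated (top 11 mm below rim, button visible at centre). Now to the cap.

play_rows(
  plan=[6,-30,0,0,0,0,9,-48,3,0,0,0,9,-48,4,0,0,0,9,-48,4,0,0,0,9,-48,4,0,0,0,9,-48,4,0,0,0,9,-48,4,0,0,0,9,-48,4,0,0,0,8,-44,4,0,0,0,3,-18,3,0,0,0,0,0,0,0,0,0,0,0,0,0,0,0],
  hand=65,
)

```text
clock: 14.58
eef_pos: [0.4493, -0.2297, 0.2163]
tool_rot: [-0.001, 1.0, 0.001, -0.0]
ft_force: [0.1, 0.3, 0.2]
grip_width: 0.0558
```

```bash
python3 - <<'E'
from h import *
st();c=bot.camera("wrist");cv2.imwrite("pics/o6.png",ortho(c,.454,-.231,.052))
im=ortho(c,.454,-.231,.022);cv2.imwrite("pics/o6f.png",im)
d=bot.outline_of("cap_grip","wrist");print([x["p"] for x in d])
for z in (.022,.052):
    o=ortho(c,.454,-.231,z);g=cv2.cvtColor(o,cv2.COLOR_BGR2GRAY)
E
```

```text
t 14.57 pos [ 0.4493 -0.2297  0.2163] yaw -179.92 z [-9.0e-04  1.1e-03 -1.0e+00] F [0.09 0.34 0.24] w 0.0558 q [-0.47  0.26 -0.03  1.28  0.   -0.47]
[0.71]
```

View pics/o6.png

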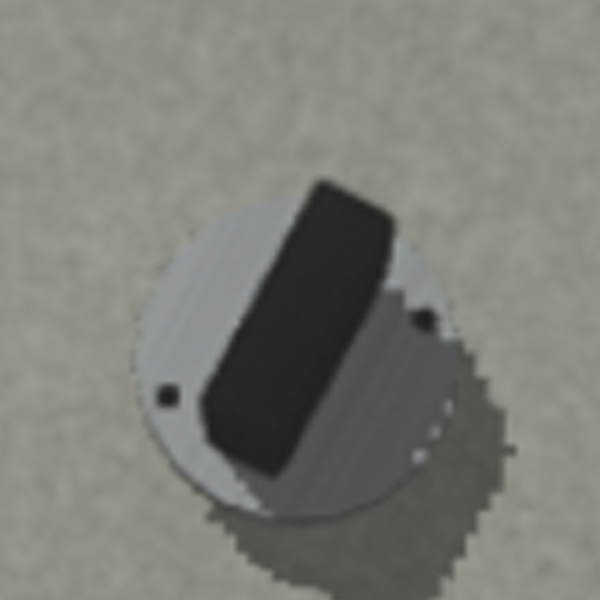

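View pics/o6f.png

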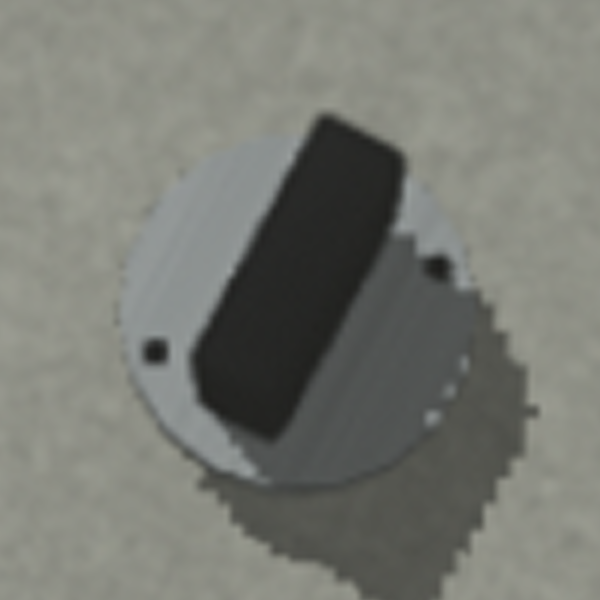

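Cap bar rectified: centre ≈(297,316) px → (0.452,−0.2306), bar 28° off vertical, so tool yaw 152°.

play_rows(
  plan=[-1.4,-0.5,25,0,0,0.163,-1.3,-0.4,35,0,0,0.163,0,0,35,0,0,0.163,0,0,35,0,0,0,0,0,25,0,0,0,0,0,15,0,0,0,0,0,6,0,0,0,0,0,3,0,0,0,0,0,0,0,0,0,0,0,0,0,0,0],
)

```text
clock: 15.92
eef_pos: [0.4525, -0.2324, 0.0386]
tool_rot: [0.242, 0.97, -0.0, 0.001]
ft_force: [0.4, -0.5, -0.4]
grip_width: 0.0554
```

```bash
python3 - <<'E'
from h import *
st();c=bot.camera("wrist");cv2.imwrite("pics/w7.png",c["frame"][200:440,180:460])
st()
E
```

```text
t 15.93 pos [ 0.4525 -0.2324  0.0386] yaw 151.99 z [ 1.4e-03 -7.0e-04 -1.0e+00] F [ 0.45 -0.51 -0.4 ] w 0.0554 q [-0.47  0.44 -0.29  0.84  0.    0.01]
t 15.97 pos [ 0.4524 -0.2323  0.0385] yaw 151.99 z [ 1.2e-03 -6.0e-04 -1.0e+00] F [-0.26 -0.09  0.03] w 0.0556 q [-0.47  0.44 -0.29  0.84  0.    0.01]
```

View pics/w7.png

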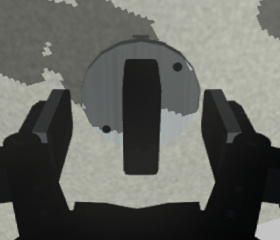

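play_rows(
  plan=[0.8,1.5,1,0,0,0,0,0,1,0,0,0,0,0,0,0,0,0],
)

```text
clock: 16.35
eef_pos: [0.4518, -0.2303, 0.0357]
tool_rot: [0.242, 0.97, 0.0, -0.0]
ft_force: [-0.3, -0.8, 0.1]
grip_width: 0.0554
```

play_rows(
  plan=[0,0,0,0,0,0,0,0,0,0,0,0,0,0,0,0,0,0,0,0,0,0,0,0,0,0,0,0,0,0,0,0,0,0,0,0,0,0,0,0,0,0,0,0,0,0,0,0],
  hand=0,
)

```text
clock: 17.35
eef_pos: [0.4521, -0.2305, 0.036]
tool_rot: [0.242, 0.97, -0.0, 0.0]
ft_force: [-0.6, 0.1, 2.3]
grip_width: 0.013
```

```bash
python3 - <<'E'
from h import *
st();c=bot.camera("wrist");cv2.imwrite("pics/w8.png",cv2.resize(c["frame"][200:440,180:460],None,fx=2,fy=2))
st()
E
```

```text
t 17.35 pos [ 0.4521 -0.2305  0.036 ] yaw 151.99 z [ 4.e-04 -2.e-04 -1.e+00] F [-0.58  0.15  2.25] w 0.013 q [-0.47  0.44 -0.29  0.84 -0.    0.02]
t 17.4 pos [ 0.4521 -0.2304  0.036 ] yaw 152.0 z [ 4.e-04 -2.e-04 -1.e+00] F [0.55 0.19 2.39] w 0.0128 q [-0.47  0.44 -0.29  0.84  0.    0.02]
```

View pics/w8.png

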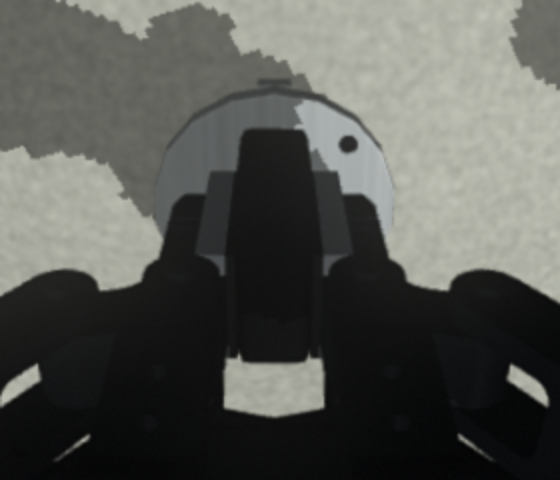

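play_rows(
  plan=[0,0,-15,0,0,0,0,0,-35,0,0,0,0,0,-45,0,0,0,0,0,-35,0,0,0,0,0,0,0,0,0],
)

```text
clock: 18.02
eef_pos: [0.4537, -0.2313, 0.1695]
tool_rot: [0.242, 0.97, -0.001, 0.003]
ft_force: [0.3, 0.1, -1.7]
grip_width: 0.013
```

play_rows(
  plan=[7.3,23,0,0,0,0,14.6,46,0,0,0,0,14.6,46,0,0,0,0,14.6,46,0,0,0,0,14.6,46,0,0,0,0,14.6,46,0,0,0,0,14.6,46,0,0,0,0,14.6,46,0,0,0,0,14.6,46,0,0,0,0,7.4,22.5,0,0,0,0,0,0,0,0,0,0],
)

```text
clock: 19.4
eef_pos: [0.5292, 0.1974, 0.1645]
tool_rot: [0.241, 0.971, -0.001, -0.001]
ft_force: [-0.1, 0.1, -1.0]
grip_width: 0.0132
```

play_rows(
  plan=[0,0,0,0,0,-0.16,0,0,0,0,0,-0.16,0,0,0,0,0,-0.16,0,0,0,0,0,-0.16,0,0,0,0,0,-0.16,0,0,0,0,0,-0.16,0,0,0,0,0,-0.16,0,0,0,0,0,-0.16,0,0,0,0,0,-0.16,0,0,0,0,0,-0.16,0,0,0,0,0,-0.16,0,0,0,0,0,-0.168,0,0,0,0,0,0,0,0,0,0,0,0],
)

```text
clock: 21.15
eef_pos: [0.5297, 0.1954, 0.1656]
tool_rot: [-0.658, 0.753, 0.0, -0.0]
ft_force: [-0.7, 0.6, -0.5]
grip_width: 0.013
```

```bash
python3 - <<'E'
from h import *
for i in range(4):
    c=bot.camera("wrist");st()
cv2.imwrite("pics/w9.png",c["frame"])
c=bot.camera("side");cv2.imwrite("pics/s9.png",cv2.resize(c["frame"][250:450,170:370],None,fx=3,fy=3,interpolation=cv2.INTER_CUBIC))
E
```

```text
t 21.2 pos [0.5298 0.1957 0.1657] yaw -97.7 z [-5.e-04 -4.e-04 -1.e+00] F [ 0.14  1.03 -0.67] w 0.0134 q [ 0.35  0.41  0.04  1.2  -0.   -1.08]
t 21.25 pos [0.5299 0.1959 0.1657] yaw -97.66 z [-3.e-04 -3.e-04 -1.e+00] F [-0.49 -0.47 -1.57] w 0.0132 q [ 0.35  0.41  0.04  1.2  -0.   -1.08]
t 21.3 pos [0.5299 0.1961 0.1658] yaw -97.63 z [-3.e-04 -2.e-04 -1.e+00] F [-0.01 -0.18 -1.43] w 0.0132 q [ 0.35  0.41  0.04  1.2  -0.   -1.08]
t 21.35 pos [0.5299 0.1963 0.1658] yaw -97.6 z [-1.e-04 -1.e-04 -1.e+00] F [-0.28  0.48 -1.58] w 0.0128 q [ 0.35  0.41  0.04  1.2  -0.   -1.08]
```

View pics/w9.png

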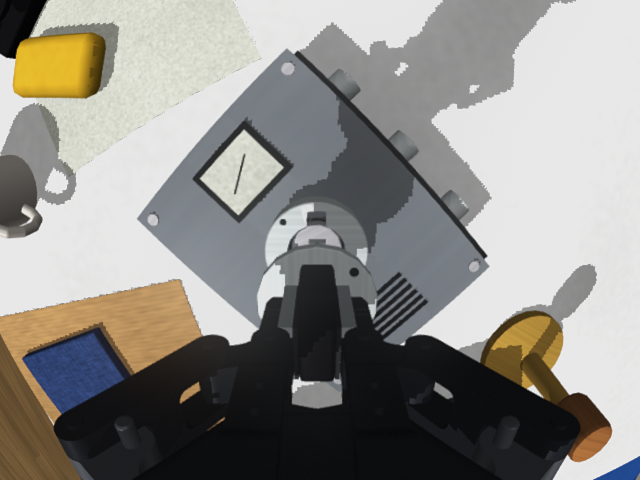

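View pics/s9.png

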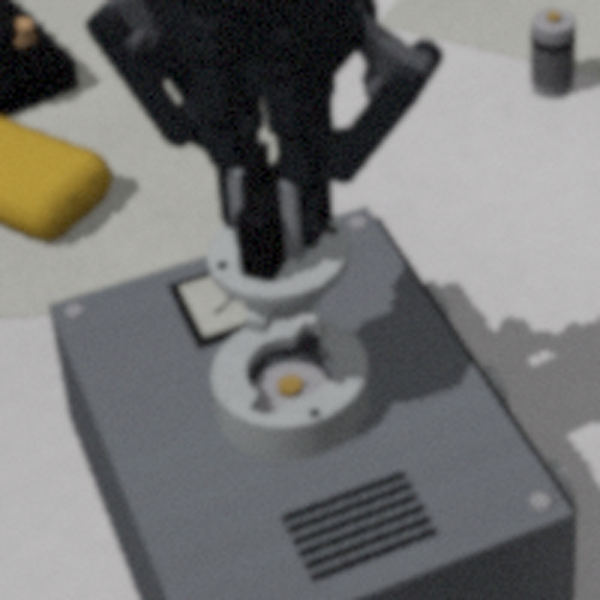

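```bash
python3 - <<'E'
from h import *
c=bot.camera("wrist");st()
a=ortho(c,.53,.196,.1518);b=ortho(c,.53,.196,.088)
cv2.imwrite("pics/o9.png",np.hstack([cv2.resize(a,(400,400)),cv2.resize(b,(400,400))]))
E
```

```text
t 21.45 pos [0.53   0.1965 0.1658] yaw -97.57 z [-0.e+00 -1.e-04 -1.e+00] F [-0.5   1.3  -1.05] w 0.0131 q [ 0.36  0.41  0.04  1.2  -0.   -1.08]
```

View pics/o9.png

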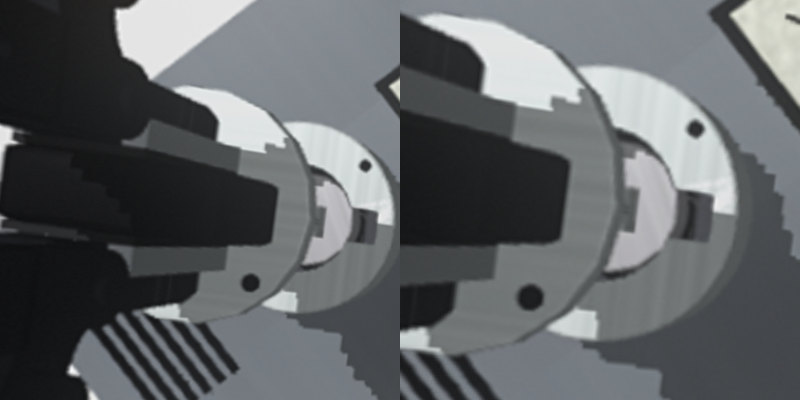

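```bash
python3 - <<'E'
from h import *
c=bot.camera("wrist");st()
im=ortho(c,.53,.196,.1518,half=.045,n=600)
import math
def draw(im,cx,cy,r,col):
    px=.09/600;cv2.circle(im,(round((.196-cy)/px+300),round((.53-cx)/px+300)),round(r/px),col,1)
for cy,col in ((.1965,(0,0,255)),(.198,(0,255,0))): draw(im,.530,cy,.027,col)
cv2.imwrite("pics/o10.png",im)
b=ortho(c,.53,.196,.088)
for cy,col in ((.1966,(0,0,255)),(.1956,(0,255,0))): draw(b,.5297,cy,.031,col)
cv2.imwrite("pics/o10b.png",b)
E
```

```text
t 21.5 pos [0.5299 0.1965 0.1658] yaw -97.56 z [-1.e-04 -1.e-04 -1.e+00] F [-0.29 -0.31 -1.79] w 0.0126 q [ 0.36  0.41  0.04  1.2  -0.   -1.08]
```

View pics/o10.png

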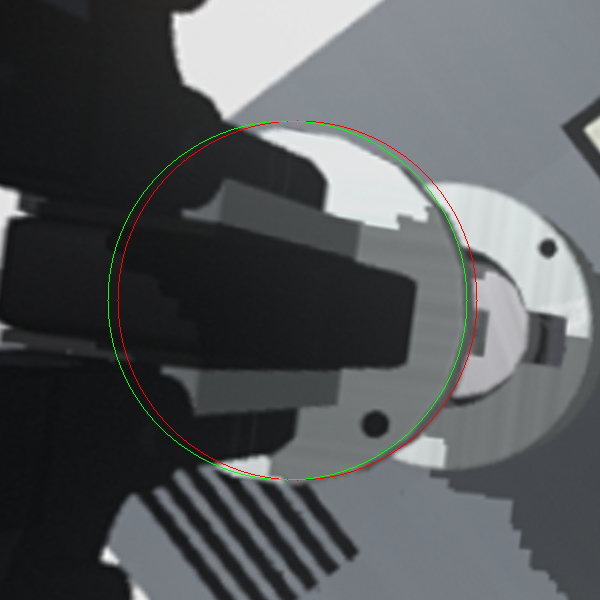

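View pics/o10b.png

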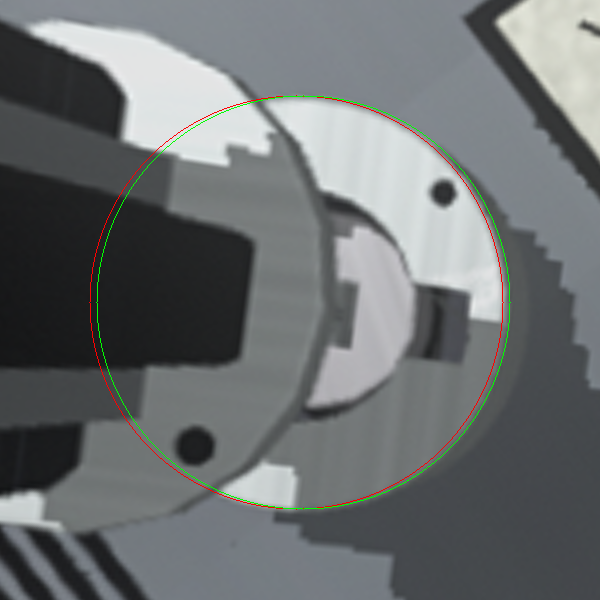

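Rim circle fits (0.5297, 0.1966); the cap sits about 1.5 mm towards +Y in the hand, so I shift +1.2 mm along tool x and descend.

play_rows(
  plan=[1.2,0,15,0,0,0,0,0,13,0,0,0,0,0,6,0,0,0,0,0,3,0,0,0,0,0,2,0,0,0,0,0,0,0,0,0,0,0,0,0,0,0],
)

```text
clock: 22.38
eef_pos: [0.5301, 0.1954, 0.1272]
tool_rot: [-0.659, 0.752, -0.0, 0.0]
ft_force: [0.3, -0.2, -0.9]
grip_width: 0.0131
```

```bash
python3 - <<'E'
from h import *
c=bot.camera("wrist");st()
cv2.imwrite("pics/w11.png",cv2.resize(c["frame"][180:400,180:460],None,fx=2.5,fy=2.5))
c=bot.camera("side");cv2.imwrite("pics/s11.png",cv2.resize(c["frame"][310:450,200:340],None,fx=4,fy=4,interpolation=cv2.INTER_CUBIC))
E
```

```text
t 22.43 pos [0.53   0.1954 0.1272] yaw -97.54 z [ 6.e-04  2.e-04 -1.e+00] F [-0.87  0.37 -1.46] w 0.0132 q [ 0.35  0.44 -0.02  1.11  0.   -1.09]
```

View pics/w11.png

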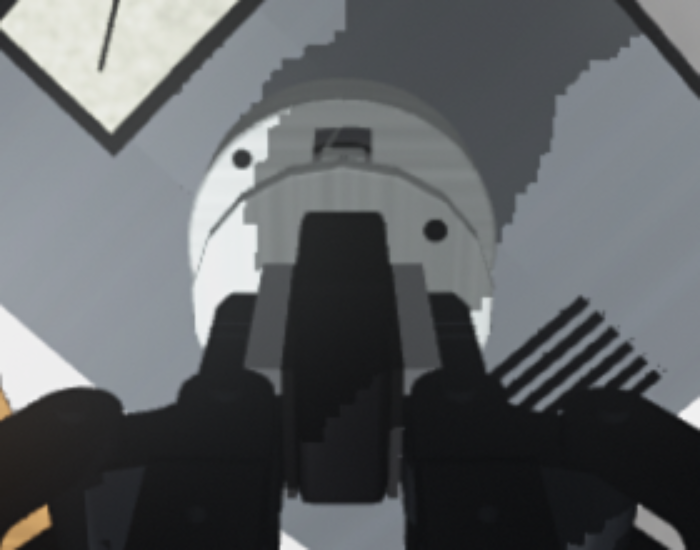

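View pics/s11.png

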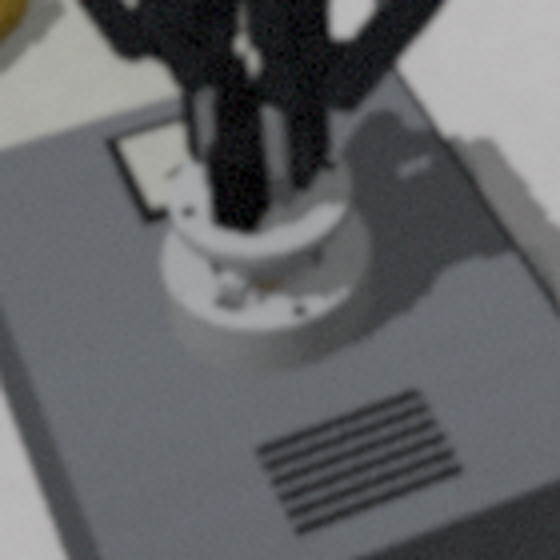

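Cap is 3 mm above the rim; bar (x≈342) is in line with the slot (x≈342). Lowering in.

play_rows(
  plan=[0,0,2,0,0,0,0,0,2,0,0,0,0,0,1,0,0,0,0,0,0,0,0,0],
)

```text
clock: 22.98
eef_pos: [0.5297, 0.1953, 0.1216]
tool_rot: [-0.659, 0.752, 0.0, -0.0]
ft_force: [0.0, 0.1, -1.1]
grip_width: 0.013
```

play_rows(
  plan=[0,0,2,0,0,0,0,0,1,0,0,0,0,0,0,0,0,0],
)

```text
clock: 23.35
eef_pos: [0.5297, 0.1953, 0.1187]
tool_rot: [-0.659, 0.752, 0.0, -0.0]
ft_force: [-0.6, 0.2, -0.7]
grip_width: 0.0131
```

play_rows(
  plan=[0,0,2,0,0,0,0,0,2,0,0,0,0,0,0,0,0,0],
)

```text
clock: 23.72
eef_pos: [0.53, 0.1953, 0.115]
tool_rot: [-0.659, 0.752, -0.0, 0.0]
ft_force: [-0.7, -1.2, 2.3]
grip_width: 0.013
```

play_rows(
  plan=[0,0,2,0,0,0,0,0,2,0,0,0,0,0,0,0,0,0],
)

```text
clock: 24.1
eef_pos: [0.5301, 0.1954, 0.1113]
tool_rot: [-0.659, 0.752, -0.0, 0.0]
ft_force: [-1.0, -0.1, 5.6]
grip_width: 0.0129
```

play_rows(
  plan=[0,0,1,0,0,0,0,0,1,0,0,0,0,0,0,0,0,0,0,0,0,0,0,0],
)

```text
clock: 24.6
eef_pos: [0.5302, 0.1955, 0.1097]
tool_rot: [-0.659, 0.752, -0.0, 0.001]
ft_force: [-0.8, -1.2, 6.6]
grip_width: 0.0128
```

```bash
python3 - <<'E'
from h import *
c=bot.camera("wrist");st()
cv2.imwrite("pics/w12.png",cv2.resize(c["frame"][180:400,180:460],None,fx=2.5,fy=2.5))
c=bot.camera("side");cv2.imwrite("pics/s12.png",cv2.resize(c["frame"][310:450,200:340],None,fx=4,fy=4,interpolation=cv2.INTER_CUBIC))
E
```

```text
t 24.65 pos [0.5302 0.1954 0.1097] yaw -97.54 z [ 1.3e-03  5.0e-04 -1.0e+00] F [-2.24 -0.12  6.39] w 0.0131 q [ 0.35  0.46 -0.04  1.07  0.   -1.09]
```

View pics/w12.png

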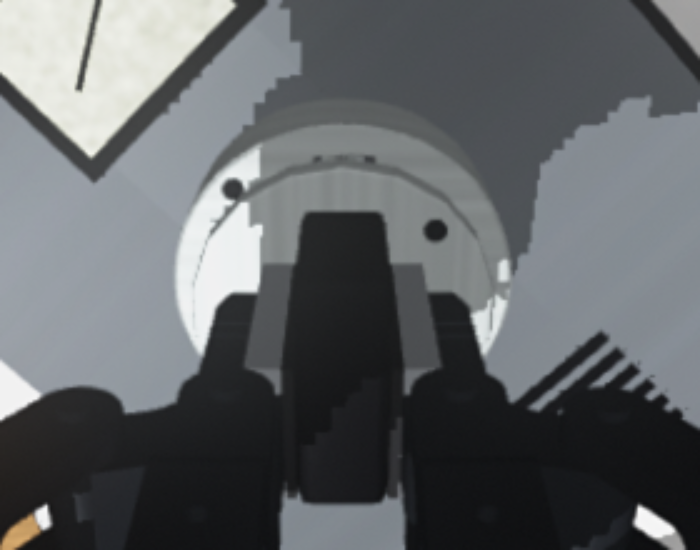

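View pics/s12.png

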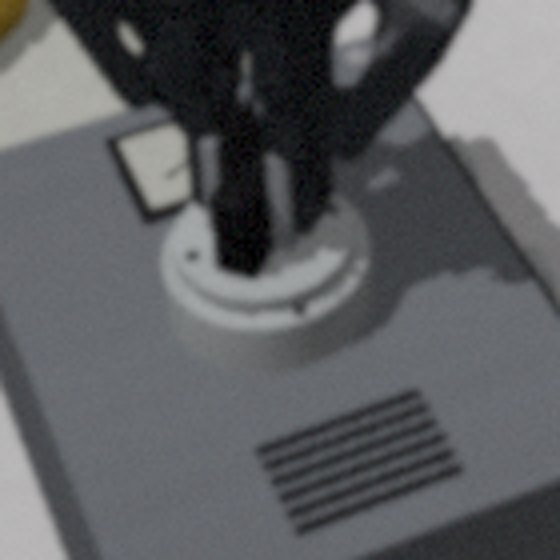

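play_rows(
  plan=[0,0.12,0,0,0,0.1,0,0.12,0,0,0,0.1,0,0.12,0,0,0,0.1,0,0.12,0,0,0,0.1,0,0,0,0,0,0],
)

```text
clock: 25.32
eef_pos: [0.5302, 0.1957, 0.1098]
tool_rot: [-0.496, 0.868, -0.0, 0.001]
ft_force: [-0.1, 0.5, 6.5]
grip_width: 0.0127
```

```bash
python3 -c "
from h import *
st();print(bot.get_obs()['ft_torque'])"
```

```text
t 25.32 pos [0.5302 0.1957 0.1098] yaw -120.49 z [ 2.2e-03  8.0e-04 -1.0e+00] F [-0.06  0.53  6.49] w 0.0127 q [ 0.35  0.45 -0.04  1.07 -0.   -0.69]
[-0.06399362  0.12470182 -0.03018867]
```

Turning freely. Continuing to about 88° in total.

play_rows(
  plan=[0,0.12,0,0,0,0.1,0,0.12,0,0,0,0.1,0,0.12,0,0,0,0.1,0,0.12,0,0,0,0.1,0,0.12,0,0,0,0.1,0,0.12,0,0,0,0.1,0,0,0,0,0,0],
)

```text
clock: 26.2
eef_pos: [0.5299, 0.1962, 0.1099]
tool_rot: [-0.218, 0.976, 0.0, 0.001]
ft_force: [-0.2, -0.4, 6.1]
grip_width: 0.0133
```

play_rows(
  plan=[0,0.12,0,0,0,0.1,0,0.12,0,0,0,0.1,0,0.12,0,0,0,0.1,0,0.12,0,0,0,0.1,0,0.12,0,0,0,0.1,0,0,0,0,0,0.05,0,0,0,0,0,0,0,0,0,0,0,0],
)

```text
clock: 27.2
eef_pos: [0.5298, 0.1968, 0.1099]
tool_rot: [0.055, 0.998, 0.0, 0.001]
ft_force: [0.2, -0.9, 6.2]
grip_width: 0.013
```

```bash
python3 -c "
from h import *
st();print(bot.get_obs()['ft_torque'])
c=bot.camera('wrist');cv2.imwrite('pics/w13.png',cv2.resize(c['frame'][180:400,180:460],None,fx=2.5,fy=2.5))"
```

```text
t 27.2 pos [0.5298 0.1968 0.1099] yaw 173.65 z [ 2.7e-03  8.0e-04 -1.0e+00] F [ 0.18 -0.9   6.16] w 0.013 q [ 0.36  0.45 -0.04  1.07 -0.    0.47]
[-0.04572206  0.03716886  0.01756953]
```

View pics/w13.png

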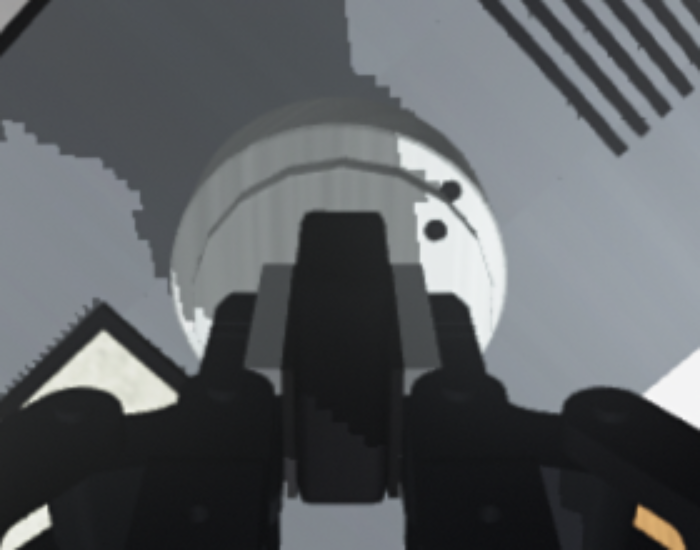

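Cap followed the quarter turn (screw holes now close together at (451,190)/(435,230)). Pressing down onto the rim.

play_rows(
  plan=[0,0,0.7,0,0,0.02,0,0,0.7,0,0,0,0,0,0,0,0,0],
)

```text
clock: 27.62
eef_pos: [0.5299, 0.1969, 0.1087]
tool_rot: [0.065, 0.998, 0.001, 0.001]
ft_force: [-0.7, -0.2, 7.5]
grip_width: 0.0131
```

play_rows(
  plan=[0,0,0.7,0,0,0,0,0,0,0,0,0,0,0,0,0,0,0],
)

```text
clock: 28.0
eef_pos: [0.5299, 0.1969, 0.1081]
tool_rot: [0.065, 0.998, 0.001, 0.001]
ft_force: [-1.4, -0.8, 8.3]
grip_width: 0.0131
```

play_rows(
  plan=[0,0,0.7,0,0,0,0,0,0,0,0,0,0,0,0,0,0,0],
)

```text
clock: 28.38
eef_pos: [0.5299, 0.1969, 0.108]
tool_rot: [0.065, 0.998, 0.001, 0.002]
ft_force: [-2.1, 0.1, 11.2]
grip_width: 0.0126
```

Position stalled at 0.108 with force rising: the flange is on the rim. A bit more push for margin.

play_rows(
  plan=[0,0,0.7,0,0,0,0,0,0,0,0,0,0,0,0,0,0,0,0,0,0,0,0,0],
)

```text
clock: 28.88
eef_pos: [0.5299, 0.1969, 0.1079]
tool_rot: [0.065, 0.998, 0.001, 0.002]
ft_force: [-2.4, -1.0, 13.3]
grip_width: 0.0131
```

```bash
python3 - <<'E'
from h import *
c=bot.camera("wrist");st()
cv2.imwrite("pics/w14.png",cv2.resize(c["frame"][180:400,180:460],None,fx=2.5,fy=2.5))
c=bot.camera("side");cv2.imwrite("pics/s14.png",cv2.resize(c["frame"][310:450,200:340],None,fx=4,fy=4,interpolation=cv2.INTER_CUBIC))
st()
E
```

```text
t 28.93 pos [0.5299 0.1969 0.108 ] yaw 172.51 z [ 0.0038  0.0013 -1.    ] F [-2.47 -1.64 14.3 ] w 0.0128 q [ 0.36  0.46 -0.05  1.06 -0.    0.49]
t 28.98 pos [0.5299 0.1969 0.1079] yaw 172.51 z [ 0.0038  0.0013 -1.    ] F [-3.17 -1.37 13.6 ] w 0.013 q [ 0.36  0.46 -0.05  1.06 -0.    0.49]
```

View pics/w14.png

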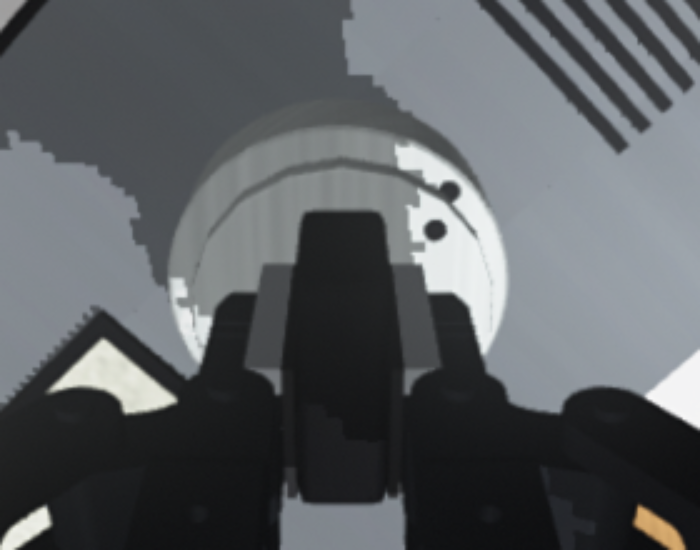

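View pics/s14.png

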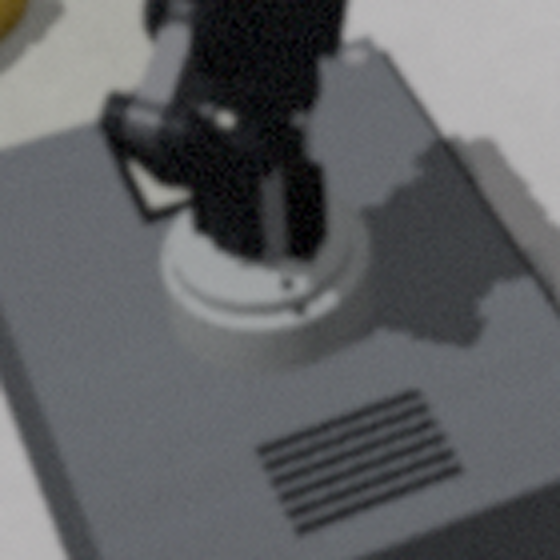

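The flange lies flat on the rim, the holes line up radially, and about 14 N is held. Handing in.

```bash
python3 -c "
from h import *
print(bot.job_done());st()"
```

```text
the job is handed in; nothing more can be done
None
the job is handed in; nothing more can be done
```

I stood the larger cell in the tube button up, then put the cap in through the slots, turned it about 90° clockwise and pressed its flange onto the rim. I handed the job in at about 29 s with the gripper still closed on the cap and pushing. No verdict was reported.

Last checks before handing in:
- **Flange:** the downward travel stopped at TCP z 0.108, the height worked out for flange on rim. The force rose from about 8 N to 14 N over the last steps, more than the spring's 9 N, and the wrist and side views show the flange flat.
- **Cap angle and position:** tool yaw was 172.5°, a quarter turn from the slots I measured at about 82.5°. The TCP was within about 0.5 mm of the mouth's axis and the tool tilt about 0.004 rad.
- **Cap in the hand:** it sat about 1.5 mm off centre along the grip bar, estimated from the pictures. I allowed for that when inserting and turning.
- **Cell:** with the gripper clear, the depth picture showed its top 11 mm below the rim and the button centred, as expected on the pad. I could not check it again once the cap was in.
- **Smaller cell:** it was still standing in the side view taken as the cap arrived over the case. I did not look at it again, and the arm stayed at the case after that.

No check failed. The only disagreement was 1–2 mm between the cameras, and I used the wrist camera's positions.

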